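# Turn the loupe hook to its stop and hang up the loupe

### The arm

A 7-joint arm with a two-finger parallel gripper is mounted at the origin on the work surface. World frame = base frame: x ahead of the robot, y to its left, z up, the work surface at z = 0. Lengths are in mm, angles in rad, forces in N, time in s.
With the tool pointing down it reaches from about 350 to 900 mm from the base axis. Payload 19.9 kg.
Tool frame: the origin (TCP) lies at the very end of the fingers, on their centre line; the grasp point (between the pads) lies ctrl.grip_depth behind it (ctrl.grip_depth is the distance from the TCP to the grasp point, in mm); z points along the fingers, y is the line along which they close (so a half turn about z gives the same grasp; the last joint's range is limited). The gripper opens to 85 mm and grips with 20 to 120 N. Pads are 22 mm wide; open, the fingers measure 114 mm over their backs; the gripper's body (76 mm by 85 mm) begins 54 mm behind the grasp point. The pads swing forward as they close: fully open they stand 13 mm farther back than shut.
Start: joints at [1.153, 0.417, -0.01, 1.614, 0.005, 1.111, -0.053], TCP at [229.379, -581.366, 231.26] pointing down, gripper open.
Joint ranges: [-2.81, 2.81], [-0.39, 2.02], [-1.27, 1.25], [0.06, 2.57], [-1.19, 4.33], [0.19, 2], [-2.82, 2.82]. Speed limits (rad/s): [1.89, 1.89, 2.39, 2.39, 3.01, 3.01, 3.01].

### API

Orientations are given as a unit quaternion [x, y, z, w].
In Python, from rig import ctrl gives the robot as it stands. The module is installed in compiled form; this text tells all that it offers. Calls block until the motion is done:
- ctrl.move_ptp(position, orientation): joint-space move of the TCP to a pose.
- ctrl.movel(position, rotation=None, vel=150, max_force=None): straight line of the TCP; rotation=None keeps the orientation; vel is the mean speed in mm/s. With max_force (N) it stops when the force on the tool has changed by that much, and returns True; else False.
- ctrl.set_joints(angles): joint-space move.
- ctrl.command_gripper(opening): finger opening in mm; the grip force is fixed at half the most; returns when the fingers have stopped.
- ctrl.pause(seconds).
- ctrl.ik(position, orientation): joint angles nearest the present ones, or None.
- ctrl.camera(name): name is "scene" or "top" or "wrist"; returns the picture (400x640x3 uint8, red, green, blue); there is no depth.
- ctrl.camera_info(name): a dict with "camera_matrix" (3x3 intrinsics, pixels), "R" (3x3) and "t" (3): a world point X has camera coordinates R X + t; the wrist camera has in their place "T_tool_cam" (4x4, takes a point from camera to tool coordinates, whose origin is the TCP and whose axes are the flange's). Camera axes: x right, y down, z forward; pixel columns grow to the right and rows downward; lengths in mm; the calibration is good to about 2 mm. A picture is of the moment at which its call begins: read the wrist's pose just before it. camera_info takes no time and is no camera call.
A pose or a line that the arm cannot do raises ctrl.PlanningError and nothing moves.
- ctrl.finish_job(): hands the job in; it is judged then, once.
Readings, each from a call of its own:
- ctrl.read_clock(): time.
- ctrl.read_joints(): joint angles.
- ctrl.read_joint_velocities(): joint speeds.
- ctrl.read_joint_torque(): joint torques, N m.
- ctrl.read_tool_pos(): TCP position.
- ctrl.read_ee_rot(): TCP orientation.
- ctrl.read_contact_force(): force on the tool from outside, world axes, zero at the start.
- ctrl.read_torque(): the same for the moment, N m.
- ctrl.read_finger_gap(): finger opening in mm.
- ctrl.read_gripper_force(): force on a finger pad.
Only numpy, scipy, OpenCV 4.12 (cv2) and the standard library are available. Lean on these libraries where they do the work, as an engineer would, in place of code of your own. Each camera call takes 0.05 s, during which the arm holds its last target. There are 200 camera calls.

### The job

Put the loupe away on the watchmaker's hook stand. First, with closed fingers, push the swivel hook clockwise (seen from above) all the way round until it comes up against its stop, and lean on it there, firmly but gently, for about a second, to seat it. Then hang the loupe by its eye on the hook and let go, with the hook still at its stop, and leave the other things on the bench where they are.

Things in the scene. Friction and masses are not known exactly. Their poses are not given: they have to be found in the camera images.
- stand_pivot (a point): Point on the vertical swivel axis of the fixed hook stand, at the height of the hook arm's centre line (170 mm above the bench). Round foot 84 mm across, post 18 mm across. On top a brass collar, 54 mm across (top 7 mm below this point), carries a 6 mm steel stop pin, 23 mm from the axis. Its own -x axis is the stand's front; z is up.
- hook: Swivel hook; origin on its axis at arm height, its -x points along the arm. The rigid pin stops it (turned clockwise) somewhere within 0.35 rad either side of the stand's front: find it by feel. Friction 0.1 N m (2 N at 50 mm), stays where left. Seat it with 6 to 12 N pushed 50 mm from the axis for 0.5 s or more; over 18 N on the hook bends it, a pinch counts: push with the closed fingers' side.
- hook_seat (a point): Middle of the hook arm, on its centre line, 45 mm from the swivel axis. The arm is a level round steel bar 8 mm thick from a head of 14 mm radius, pointing along this point's own -x (z is up); 70 to 72 mm from the axis it ends in an upturned tip, its top 14 mm above the centre line. The loupe's eye may hang within 20 mm of this point along the arm.
- loupe_grip (a point): Grasp point of the loupe with a handle, 90 mm above its foot. The loupe (about 70 g, 104 mm tall) stands on a round black eyecup 40 mm across and 30 mm tall; above it is an eye, above that an upright flat black handle 10 mm thick (along this point's x) and 28 mm wide (along y), 62 to 104 mm above the foot. z is up.
- loupe_eye (a point): Centre of the loupe's eye, 45 mm above its foot: a rectangular opening 26 mm wide (along this point's y) and 30 mm high (30 to 60 mm above the foot) that goes through along its x; the frame is 36 mm wide in all, 6 to 10 mm thick. When hung, its upper edge rests on the arm, and this point is 11 mm below the arm's centre line.
- eyecup: Bystander: plain black eyecup without a handle, 40 mm across, 34 mm tall, standing; origin at the centre of its underside.
- jar: Bystander: small glass jar with a steel cap, 44 mm across, 45 mm tall; origin at the centre of its underside.
- dish: Bystander: clear round dish, 70 mm across, 22 mm tall; origin at the centre of its underside.
- driver: Bystander: screwdriver 120 mm long, lying on the bench; origin on its underside.
- tweezers: Bystander: steel tweezers 115 mm long, 6 mm high, lying on the bench; origin at mid-length on the underside.
- loupe: The loupe with the hanging handle as a whole; origin at the centre of its foot, axes as for loupe_grip.
Mind the look-alikes: they are no part of the job. What is shaped like the part that bears stand_pivot but red is not meant.

How it is judged:
By the outcome, as a careful person would: the job done as asked, in the order asked, and still so for the second after the job is handed in, with the robot touching nothing.
It also fails if it takes over 72 s, if anything falls off the work surface, if the arm or the gripper's body presses on something with over 40 N, if the wrist force passes 120 N, or if a joint passes its speed limit or range.

## Working session

There is one attempt and no reset: what is moved stays moved. The work goes in short steps, each a Python script; the robot and the scene stay as the last script left them, time stands still between calls to the robot, and variables do not carry over. Pictures are saved under pics/ and viewed, at most 10 in all, crops included, and the job is handed in when it is done.

```bash
mkdir -p pics; cat > h.py <<'E'
import numpy as np, cv2
from rig import ctrl
from scipy.spatial.transform import Rotation as Rn
def save(n,im,s=1,crop=None):
    if crop: x0,y0,x1,y1=crop; im=im[y0:y1,x0:x1]
    cv2.imwrite('pics/'+n,cv2.resize(im[:,:,::-1],None,fx=s,fy=s,interpolation=cv2.INTER_CUBIC))
def ray(cam,uv,pose=None):
    c=ctrl.camera_info(cam); K=np.array(c['camera_matrix']); d=np.linalg.inv(K)@[uv[0],uv[1],1]
    if 'R' in c:
        R=np.array(c['R']);t=np.array(c['t']); return -R.T@t, R.T@d
    T=np.array(c['T_tool_cam']); p,q=pose; Rt=Rn.from_quat(q).as_matrix()
    return Rt@T[:3,3]+p, Rt@T[:3,:3]@d
def plane(cam,uv,z,pose=None):
    o,d=ray(cam,uv,pose); return o+d*(z-o[2])/d[2]
def tri(r1,r2):
    A=[];b=[]
    M=np.zeros((3,3));v=np.zeros(3);
    for o,d in (r1,r2):
        d=d/np.linalg.norm(d);P=np.eye(3)-np.outer(d,d);M+=P;v+=P@o
    x=np.linalg.solve(M,v); return x,[float(np.linalg.norm(np.cross(x-o,d/np.linalg.norm(d)))) for o,d in (r1,r2)]
E
python3 - <<'E'
from h import *
np.set_printoptions(precision=3,suppress=True)
for n in('scene','top'):
    save(n+'0.png',ctrl.camera(n),1.25)
    c=ctrl.camera_info(n);R=np.array(c['R']);print(n,c['camera_matrix'],-R.T@np.array(c['t']),R)
print(ctrl.camera_info('wrist'),ctrl.read_ee_rot(),ctrl.grip_depth,ctrl.read_finger_gap(),ctrl.read_clock())
E
```

```text
scene [[417.588   0.    326.332]
 [  0.    417.588 192.42 ]
 [  0.      0.      1.   ]] [ 803.746 -484.528  890.89 ] [[ 0.846  0.533 -0.007]
 [ 0.442 -0.709 -0.549]
 [-0.297  0.462 -0.836]]
top [[400.918   0.    317.002]
 [  0.    400.918 206.917]
 [  0.      0.      1.   ]] [388.452 -50.98  976.345] [[ 0.027 -1.     0.016]
 [-0.988 -0.029 -0.153]
 [ 0.153 -0.011 -0.988]]
{'camera_matrix': array([[275.874,   0.   , 318.163],
       [  0.   , 275.874, 193.519],
       [  0.   ,   0.   ,   1.   ]]), 'T_tool_cam': array([[   0.   ,   -0.966,   -0.258,   65.383],
       [   1.   ,    0.   ,    0.   ,   -0.408],
       [  -0.   ,   -0.258,    0.966, -142.217],
       [   0.   ,    0.   ,    0.   ,    1.   ]])} [ 0.982  0.187 -0.    -0.001] 18.700000000000003 85.43830270808611 0.1
```

View pics/scene0.png

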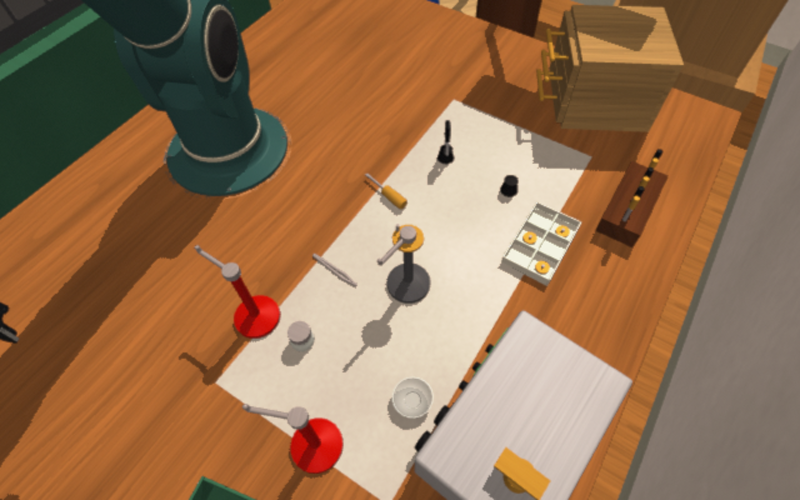

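View pics/top0.png

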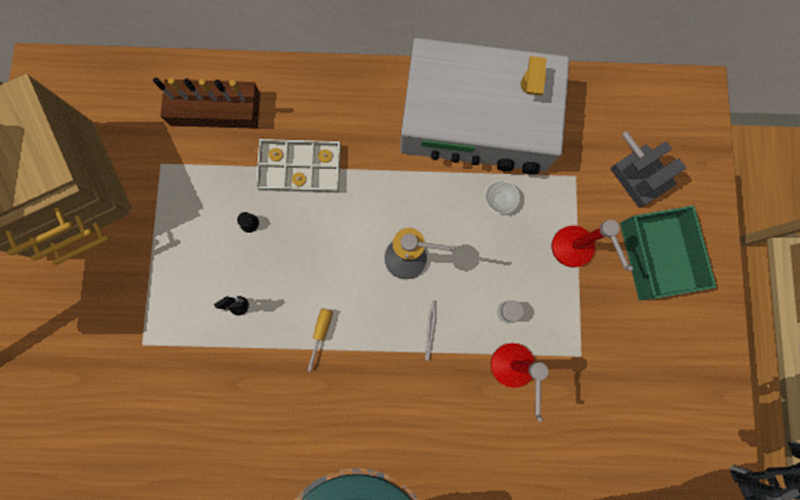

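The scene view shows the loupe at (447,140) in the scene picture and (235,305) in the top picture, both at 1.25×. Its look-alike is the plain eyecup at scene (510,186), top (248,222), which has no handle. The wanted stand has a dark foot and brass collar, at scene (408,240–285), top (407,243). The red stands at scene (257,315) and (316,445), top (573,246) and (513,365), are decoys. The close crop will check this choice.

```bash
python3 - <<'E'
from h import *
s=ctrl.camera('scene');t=ctrl.camera('top')
def c(im,x0,y0,w=65,h=48,f=6): return cv2.resize(im[y0:y0+h,x0:x0+w],None,fx=f,fy=f,interpolation=cv2.INTER_CUBIC)
a=np.vstack([np.hstack([c(s,290,170),c(t,312,170)]),np.hstack([c(s,330,92),c(t,165,220)])])
save('crop1.png',a)
E
```

```text
(no output)
```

View pics/crop1.png

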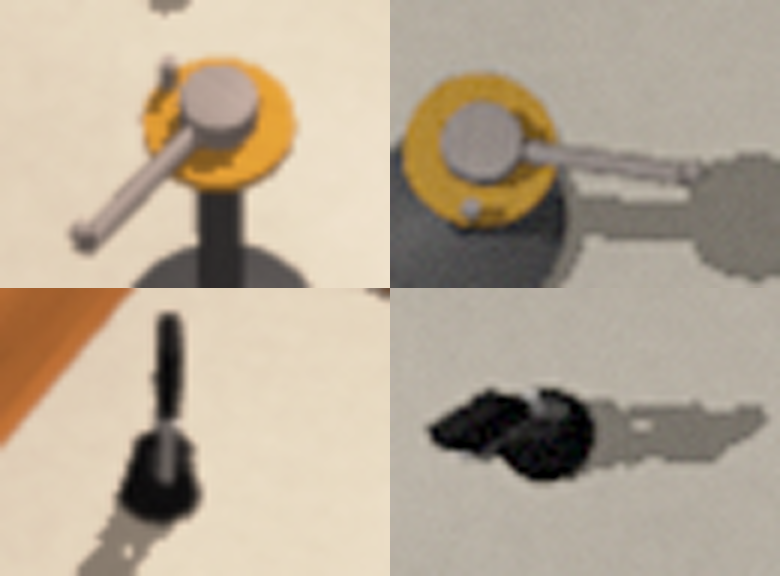

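The crops confirm the choice. The stand has a brass collar with the head at crop (482,140) and the stop pin at (470,208), and the arm points to −y, ending at (690,172). The loupe has its tall flat handle and eye. Next come the rough positions, then wrist views.

```bash
python3 - <<'E'
from h import *
np.set_printoptions(precision=1,suppress=True)
s=ctrl.camera('scene');t=ctrl.camera('top')
E={}
for n,im,roi in(('scene',s,(290,170,380,230)),('top',t,(305,170,350,215))):
    h=cv2.cvtColor(im,cv2.COLOR_RGB2HSV);x0,y0,x1,y1=roi
    m=cv2.inRange(h,(12,130,60),(30,255,255));mm=np.zeros_like(m);mm[y0:y1,x0:x1]=m[y0:y1,x0:x1]
    P=cv2.findNonZero(mm);hull=cv2.convexHull(P);e=cv2.fitEllipse(hull);E[n]=e[0];print(n,e)
x,r=tri(ray('scene',E['scene']),ray('top',E['top']));print('collar',x,r)
for z in(160,163): print(plane('top',E['top'],z),plane('scene',E['scene'],z))
T=lambda u,v,x0,y0:((u)/6+x0,(v)/6+y0)
pt=T(80,204,312,170);ps=T(168,62,290,170);print('pin',tri(ray('scene',ps),ray('top',pt)))
pt=T(300,173,312,170);ps=T(85,235,290,170);print('tip',tri(ray('scene',ps),ray('top',pt)))
pt=T(92,140,312,170);ps=T(220,98,290,170);print('head',tri(ray('scene',ps),ray('top',pt)))
# loupe: foot centre and handle top
pt=T(155,145,165,220);ps=T(158,205,330,92);print('cup~',tri(ray('scene',ps),ray('top',pt)))
pt=T(65,142,165,220);ps=T(168,27,330,92);print('top~',tri(ray('scene',ps),ray('top',pt)))
E
```

```text
scene ((326.0357360839844, 190.37994384765625), (21.55266761779785, 24.514341354370117), 86.98594665527344)
top ((326.5951843261719, 194.8863983154297), (24.854646682739258, 25.629514694213867), 110.49266052246094)
collar [541.  -79.  162.8] [0.7631992252494123, 0.7631992252492836]
[540.9 -79.6 160. ] [540.5 -76.9 160. ]
[540.4 -79.5 163. ] [541.6 -78.5 163. ]
pin (array([519.3, -76.1, 179.5]), [1.010405273180991, 1.0104052731808997])
tip (array([ 532.9, -149.5,  178.6]), [1.8668373507261595, 1.8668373507261808])
head (array([541.9, -79.3, 178.6]), [1.596216486573172, 1.5962164865733508])
cup~ (array([440.3, 239.6,   4.2]), [0.8520651992455873, 0.8520651992456483])
top~ (array([436.1, 240.1, 114.3]), [2.8035838021416115, 2.803583802141611])
```

```bash
cat >> h.py <<'E'
PIV=np.array([541.,-79.2]); D=np.deg2rad
def Q(psi): return np.array([np.cos(psi/2),np.sin(psi/2),0,0])
def u(a): return np.array([np.cos(a),np.sin(a)])
def fpos(phi,gap,r=50,z=158):  # finger centre behind arm (CCW side), gap to arm surface
    p=PIV+r*u(phi)+(15+gap)*u(phi+np.pi/2); return np.array([p[0],p[1],z])
E
python3 - <<'E'
from h import *
np.set_printoptions(precision=2,suppress=True)
for off in(90,-90):
  for phi in(-96.5,-130,-172):
    j=ctrl.ik(fpos(D(phi),0),Q(D(phi+off)));print(off,phi,None if j is None else np.array(j))
j=ctrl.ik([437,240,90],Q(0));print(j)
ctrl.command_gripper(0)
p=fpos(D(-96.5),12,z=270);ctrl.move_ptp(p,Q(D(-6.5)))
pose=(ctrl.read_tool_pos(),ctrl.read_ee_rot());im=ctrl.camera('wrist');np.savez('w1.npz',im=im,p=pose[0],q=pose[1])
save('w1.png',im);print(pose,ctrl.read_contact_force(),ctrl.read_finger_gap(),ctrl.read_clock())
E
```

```text
90 -96.5 [ 0.37  0.4  -0.23  1.83  0.11  0.92 -1.6 ]
90 -130 [ 0.3   0.35 -0.15  1.9   0.06  0.89 -2.14]
90 -172 [-0.71  0.51  1.09  2.01 -0.55  0.96 -2.35]
-90 -96.5 [ 0.7   0.47 -0.66  1.82  0.35  0.97  1.35]
-90 -130 [ 0.68  0.41 -0.61  1.89  0.29  0.93  0.81]
-90 -172 [ 0.62  0.34 -0.57  1.97  0.23  0.9   0.07]
[ 0.13  0.53 -0.85  2.02  0.55  0.83 -2.61]
(array([ 561.96, -132.93,  269.88]), array([ 1.  , -0.06, -0.  ,  0.  ])) [ 1.51 -0.43  0.43] 0.05029768019411988 3.1333
```

View pics/w1.png

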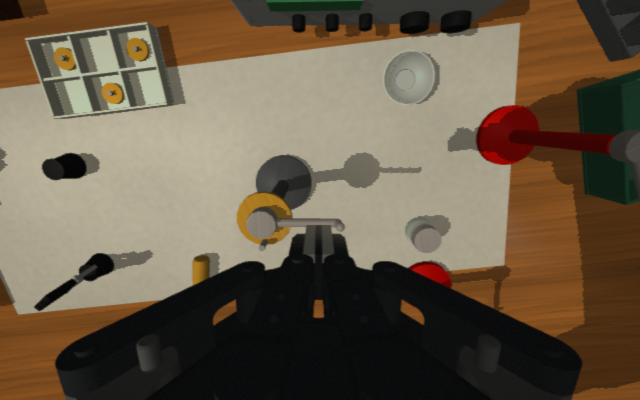

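The wrist picture shows the head at (262,224), the tip at (340,224), the stop pin at (263,245), and the closed fingertips at (318,235). The arm is clear to be approached from its +x side. A half-turned tool keeps joint 7 mid-range, so I'll push that way.

```bash
cat >> h.py <<'E'
def F(n=10,dt=0.01):
    a=[]
    for _ in range(n): a.append(ctrl.read_contact_force()); ctrl.pause(dt)
    return np.mean(a,0),np.std(a,0)
E
python3 - <<'E'
from h import *
np.set_printoptions(precision=2,suppress=True)
d=np.load('w1.npz');ps=(d['p'],d['q'])
print('head',plane('wrist',(262,224),178,ps),'tip',plane('wrist',(340,224),182,ps),'pin',plane('wrist',(263,246),178,ps))
phi=D(-96.5)
ctrl.move_ptp(fpos(phi,12,z=230),Q(phi-np.pi/2))
print(ctrl.read_joints(),ctrl.read_clock())
print('low',ctrl.movel(fpos(phi,12),vel=80,max_force=6),ctrl.read_tool_pos())
b,s=F();print('base',b,s)
hit=ctrl.movel(fpos(phi,-3),vel=25,max_force=1.5);f,s=F()
print('hit',hit,ctrl.read_tool_pos(),f-b,ctrl.read_torque(),ctrl.read_clock())
E
```

```text
head [541.96 -79.13 178.  ] tip [ 535.48 -149.11  182.  ] pin [520.41 -76.43 178.  ]
[ 0.82  0.46 -0.85  1.72  0.37  1.14  1.33] 5.7
low False [ 562.46 -131.95  158.47]
base [-0.15  0.17  0.1 ] [0.59 0.65 0.5 ]
hit True [ 547.91 -130.42  157.69] [ 0.67 -0.35  0.33] [ 0.04 -0.17  0.01] 7.475
```

```bash
python3 - <<'E'
from h import *
np.set_printoptions(precision=2,suppress=True)
b,_=np.array([-0.15,.17,.1]),0
for a in list(np.arange(-104,-153,-8))+list(np.arange(-155,-186,-3)):
    slow=a<-152; phi=D(a)
    hit=ctrl.movel(fpos(phi,-2),Q(phi-np.pi/2),vel=12 if slow else 40,max_force=4 if slow else 7)
    f,s=F(5,.004);t=u(phi+np.pi/2)   # force on tool opposes push -> +t
    print(a,hit,ctrl.read_tool_pos(),'ft',(f-b)[:2]@t,'fr',(f-b)[:2]@u(phi),ctrl.read_clock())
    if hit: break
E
```

```text
-104 False [ 541.4  -130.86  157.96] ft 0.5345393893881994 fr -0.5166709159773314 7.7917
-112 False [ 534.42 -130.34  158.02] ft -0.26883754205186544 fr 0.9044768627503532 8.125
-120 False [ 527.4  -128.91  158.01] ft -0.05343932131762001 fr -0.8316420935254231 8.4583
-128 False [ 520.61 -126.52  157.98] ft 0.6046834682184645 fr -0.4907162806551498 8.7917
-136 False [ 514.24 -123.22  157.99] ft 0.7263985723254668 fr -0.11146495637625563 9.125
-144 False [ 508.36 -119.1   157.99] ft 0.1893430549337714 fr -0.8703209978983996 9.4583
-152 False [ 503.14 -114.17  158.  ] ft 0.04297673654016322 fr 0.5869209229424307 9.7917
-155 False [ 501.32 -112.24  157.99] ft 1.629944124516903 fr 0.07583077873527067 10.1667
-158 False [ 499.52 -109.97  157.99] ft 2.030772611732242 fr -0.05953990061367152 10.5417
-161 False [ 497.89 -107.73  157.97] ft 0.6302357202663657 fr 0.8454368421643786 10.9167
-164 False [ 496.45 -105.44  157.95] ft 0.8128380458275116 fr 0.7163659521057489 11.2917
-167 False [ 495.2  -103.03  157.97] ft 1.829903512116239 fr 0.44242702524175315 11.6667
-170 False [ 494.01 -100.62  157.99] ft 1.2341853724311258 fr 0.6526719140495143 12.0417
-173 True [493.15 -99.47 157.84] ft 2.1526535922638166 fr -0.5243039172888856 12.2833
```

```bash
python3 - <<'E'
from h import *
np.set_printoptions(precision=2,suppress=True)
b=np.array([-0.15,.17,.1]);phi=D(-171);t=u(phi+np.pi/2)
p0=ctrl.read_tool_pos();q=Q(phi-np.pi/2)
save('top2.png',ctrl.camera('top'),8,(300,165,360,235))
for k in range(1,14):
    x=p0.copy();x[:2]-=t*0.5*k;x[2]=158
    hit=ctrl.movel(x,vel=10,max_force=8);f,s=F(8,.005);ft=(f-b)[:2]@t
    print(k,hit,ctrl.read_tool_pos(),'ft',ft,'fr',(f-b)[:2]@u(phi),'fz',f[2],ctrl.read_torque(),ctrl.read_clock())
    if ft>7.5: break
E
```

```text
1 False [493.08 -99.3  157.93] ft 5.270006785235335 fr -0.361182781774692 fz -1.5285345500858132 [-1.08 -0.23 -0.06] 12.65
2 False [492.99 -99.01 157.93] ft 6.601918467018108 fr -0.3248515003361772 fz -1.6317955176766377 [-1.38 -0.27  0.01] 12.9667
3 False [492.94 -98.74 157.95] ft 8.381388160408425 fr -0.17635753717672412 fz -1.719343893370424 [-1.68 -0.37 -0.1 ] 13.2833
```

View pics/top2.png

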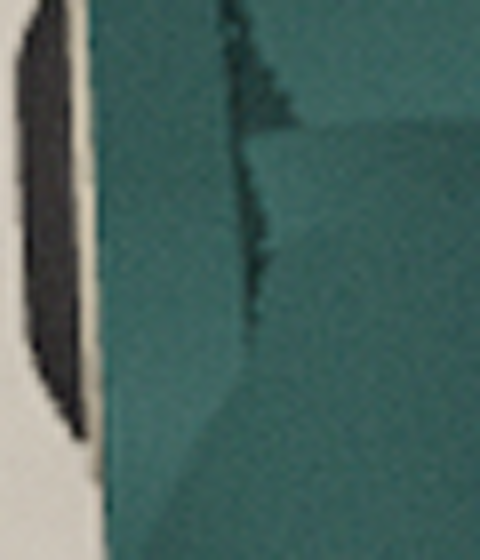

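The robot arm hides the stand in the top view, but the force ramps stiffly, so the hook is against the stop. I'll hold at about 9 N, then back off straight away from the arm.

```bash
python3 - <<'E'
from h import *
np.set_printoptions(precision=2,suppress=True)
b=np.array([-0.15,.17,.1]);phi=D(-171);t=u(phi+np.pi/2)
p0=ctrl.read_tool_pos()
x=p0.copy();x[2]=158
for k in range(3):
    f,s=F(10,.02);ft=(f-b)[:2]@t;print('ft',ft,ctrl.read_clock())
    if ft<8.3: x[:2]-=t*0.5; ctrl.movel(x,vel=10,max_force=6)
for k in range(4):
    f,s=F(10,.03);ft=(f-b)[:2]@t;print('hold',ft,ctrl.read_clock())
x=ctrl.read_tool_pos();x[:2]+=t*20;x[2]=158;ctrl.movel(x,vel=60)
f,_=F();print('free',f-b)
x[2]=262;ctrl.movel(x,vel=150)
# view the hook from -x side with camera: TCP beyond, camera toward hook
x=np.array([500,-150,275.]);ctrl.move_ptp(x,Q(phi-np.pi/2))
ps=(ctrl.read_tool_pos(),ctrl.read_ee_rot());im=ctrl.camera('wrist');np.savez('w2.npz',im=im,p=ps[0],q=ps[1])
save('w2.png',im);print(ps,ctrl.read_clock())
E
```

```text
ft 8.35320549331715 13.45
ft 7.9887074160252824 13.6167
ft 6.886392690456859 14.0333
hold 8.874498502314877 14.6167
hold 8.858318766609841 14.95
hold 8.685814495763106 15.2833
hold 8.778725363512251 15.6167
free [-0.02 -0.18 -0.3 ]
(array([ 499.77, -151.21,  274.21]), array([ 0.65,  0.76, -0.  , -0.  ])) 17.3583
```

View pics/w2.png

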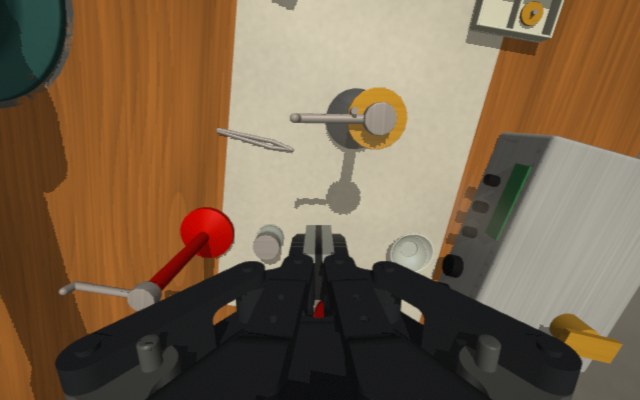

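The hook is seated. The tip is at (296,118), the head at (380,119), and the arm lies against the pin at (355,112). Next I compute the arm line and look at the loupe from two wrist positions.

```bash
python3 - <<'E'
from h import *
np.set_printoptions(precision=2,suppress=True)
d=np.load('w2.npz');ps=(d['p'],d['q'])
h=plane('wrist',(380,119),178,ps);tp=plane('wrist',(296,118),183,ps);m=plane('wrist',(335,118),174,ps)
print(h,tp,m,'ang',np.rad2deg(np.arctan2(*(tp-h)[1::-1])),np.rad2deg(np.arctan2(*(m-h)[1::-1])),np.hypot(*(tp-h)[:2]))
ims=[]
for i,(x,psi) in enumerate((((437,160,230),90),((380,180,230),60))):
    ctrl.move_ptp(np.array(x,float),Q(D(psi)))
    ps=(ctrl.read_tool_pos(),ctrl.read_ee_rot());im=ctrl.camera('wrist');np.savez(f'l{i}.npz',im=im,p=ps[0],q=ps[1]);print(ps,ctrl.read_joints(),ctrl.read_clock())
    ims.append(im[20:270,190:460])
save('l01.png',np.hstack(ims),1.45)
E
```

```text
[540.45 -77.76 178.  ] [471.48 -87.77 183.  ] [503.44 -82.72 174.  ] ang -171.74766452871845 -172.37746835829915 69.69942123266533
(array([437.44, 159.23, 230.  ]), array([ 0.71,  0.71, -0.  ,  0.  ])) [ 0.33  0.2  -0.82  1.98  0.17  1.03 -0.58] 18.625
(array([380.76, 179.47, 230.22]), array([0.87, 0.5 , 0.  , 0.  ])) [ 0.25  0.09 -0.8   2.07  0.08  1.01 -1.1 ] 19.2667
```

View pics/l01.png

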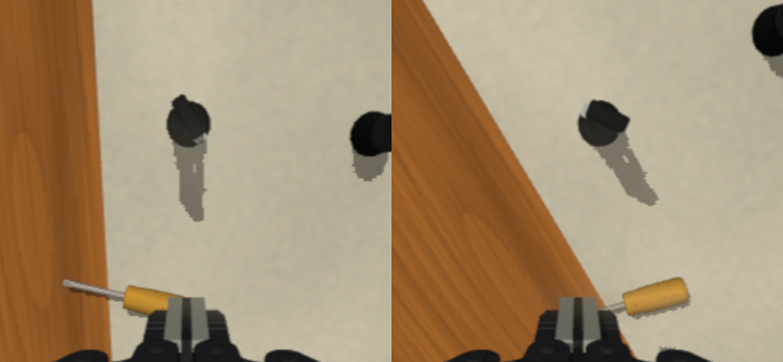

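The loupe is at (188,120) in the left half and (603,122) in the right. The handle overlaps the cup, so I'll brighten a tight crop of each.

```bash
python3 - <<'E'
from h import *
o=[]
for i,(cx,cy) in enumerate(((320,103),(336,104))):
    im=np.load(f'l{i}.npz')['im'][cy-28:cy+28,cx-28:cx+28].astype(float)
    im=255*np.clip(im/110,0,1)**0.6
    o.append(im.astype(np.uint8)); print(cx-28,cy-28)
save('le.png',np.hstack(o),7)
E
```

```text
292 75
308 76
```

View pics/le.png

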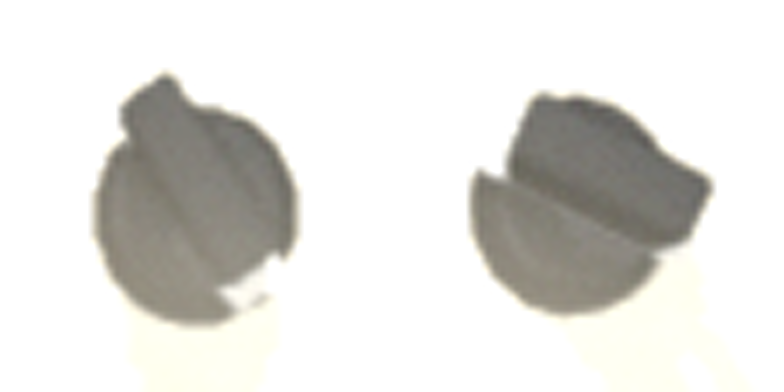

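```bash
python3 - <<'E'
from h import *
np.set_printoptions(precision=1,suppress=True)
L=[np.load(f'l{i}.npz') for i in(0,1)];P=[(l['p'],l['q']) for l in L]
px=lambda i,a:((a[0]-392*i)/7+(292,308)[i]-.0,a[1]/7+(75,76)[i])
for i,a,b in((0,(145,90),(240,265)),(0,(170,75),(275,250)),(0,(120,105),(220,290)),(1,(545,95),(710,185)),(1,(525,150),(675,238))):
    A,B=[plane('wrist',px(i,q),104,P[i]) for q in(a,b)];d=B-A
    print(i,A,B,(A+B)/2,'yaw',np.rad2deg(np.arctan2(d[1],d[0])),np.linalg.norm(d))
print(tri(ray('wrist',px(0,(195,178)),P[0]),ray('wrist',px(1,(613,165)),P[1])))
# cup outline (widest part, z~15)
for i,c in((0,(197,215)),(1,(572,205))): print('cup',plane('wrist',px(i,c),15,P[i]),plane('wrist',px(i,c),30,P[i]))
E
```

```text
0 [432.4 252.9 104. ] [444.9 230.9 104. ] [438.6 241.9 104. ] yaw -60.223653679061385 25.250517606798336
0 [435.6 254.7 104. ] [449.5 232.9 104. ] [442.6 243.8 104. ] yaw -57.481009653495 25.89419621565279
0 [429.1 251.  104. ] [442.2 227.7 104. ] [435.7 239.4 104. ] yaw -60.522781334792484 26.750487038881463
1 [435.9 254.2 104. ] [449.3 233.6 104. ] [442.6 243.9 104. ] yaw -56.89002361995788 24.632460715421537
1 [430.3 249.6 104. ] [442.2 229.9 104. ] [436.2 239.7 104. ] yaw -58.80954590061309 22.926072608326134
(array([438.9, 241.9, 108.1]), [0.19546892992844633, 0.19546892992842904])
cup [439.8 241.4  15. ] [439.7 240.7  30. ]
cup [438.7 241.7  15. ] [437.6 241.5  30. ]
```

The loupe is at (439,242), handle plane yaw −59°, and its top measures 108 mm against the stated 104 mm, so it is consistent. Now the grasp.

```bash
python3 - <<'E'
from h import *
np.set_printoptions(precision=2,suppress=True)
x=np.array([439.2,241.7,190.]);q=Q(D(121))
ctrl.command_gripper(60)
ctrl.move_ptp(x,q)
print('down',ctrl.movel([x[0],x[1],72.5],vel=100,max_force=8),ctrl.read_tool_pos())
b,_=F();ctrl.command_gripper(0);f,_=F();print('gap',ctrl.read_finger_gap(),ctrl.read_gripper_force(),f-b,ctrl.read_clock())
if 7<ctrl.read_finger_gap()<14:
    ctrl.movel([x[0],x[1],210],vel=120);f2,_=F();print('lifted',f2-b,ctrl.read_finger_gap())
    P=np.array([541,-78.7]);p=P+125*u(D(-171.5))
    ctrl.move_ptp([p[0],p[1],206],Q(D(98.5)))
    ps=(ctrl.read_tool_pos(),ctrl.read_ee_rot());im=ctrl.camera('wrist');np.savez('a.npz',im=im,p=ps[0],q=ps[1])
    s=ctrl.camera('scene');print(ps,ctrl.read_joints(),ctrl.read_clock())
    a=im[90:330,190:510];c=cv2.resize(s[120:240,240:400],(320,240),interpolation=cv2.INTER_CUBIC)
    save('a.png',np.hstack([a,c]),1.25)
E
```

```text
down False [439.49 241.87  73.  ]
gap 9.000636328464374 58.78643453121185 [-0.62 -1.75  5.62] 22.6667
lifted [ 0.06 -0.56 -0.54] 9.241188935235899
(array([417.77, -96.21, 206.08]), array([0.65, 0.76, 0.  , 0.  ])) [ 0.97  0.16 -0.88  2.08  0.15  0.96  0.16] 25.425
```

View pics/a.png

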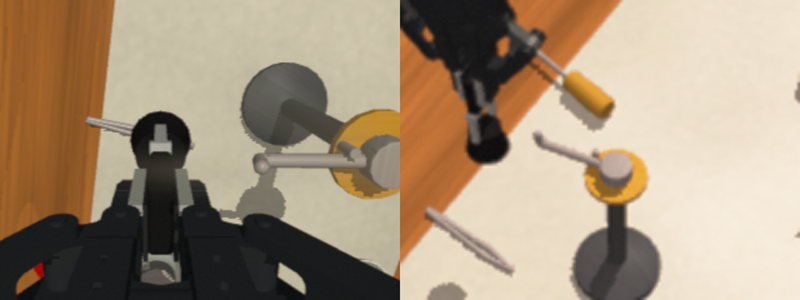

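The loupe is held upright, with its cup at (160,140). The hook tip is at (262,163) to its right, and the arm still lies against the pin at (355,155). I'll check the arm line against the held loupe, then slide on with force guards.

```bash
python3 - <<'E'
from h import *
np.set_printoptions(precision=2,suppress=True)
d=np.load('a.npz');ps=(d['p'],d['q']);g=lambda a,b:(a/1.25+190,b/1.25+90)
t1=plane('wrist',g(262,162),183,ps);t2=plane('wrist',g(310,160),174,ps);t3=plane('wrist',g(383,163),178,ps)
print(t1,t2,t3,np.rad2deg(np.arctan2(*(t1-t3)[1::-1])),'cup',plane('wrist',g(160,140),206-73+10,ps))
P=np.array([541,-78.7]);e=u(D(-171.5))
l=lambda r:P+r*e
for n,t in(('tip',t1),('mid',t2),('head',t3)):
    v=t[:2]-P; print(n,v@e,v@np.array([-e[1],e[0]]))
b,_=F()
p=l(125);ctrl.movel([*p,203],vel=60)
for r in(95,72,47):
    p=l(r);hit=ctrl.movel([*p,203],vel=50,max_force=4);f,_=F();print(r,hit,ctrl.read_tool_pos(),f-b,ctrl.read_clock())
    if hit: break
s=ctrl.camera('scene');np.save('s3.npy',s);im=ctrl.camera('wrist')
save('b.png',np.hstack([im[90:330,190:510],cv2.resize(s[120:240,240:400],(320,240),interpolation=cv2.INTER_CUBIC)]),1.25)
E
```

```text
[468.38 -84.24 183.  ] [496.89 -82.18 174.  ] [533.24 -76.9  178.  ] -173.54517582015046 cup [417.08 -92.35 143.  ]
tip 72.64377179121354 -5.252318189313245
mid 44.13473630956858 -3.080514104772312
head 7.41115495339205 -2.922847110447277
95 False [446.84 -92.8  202.98] [-0.15 -0.21  0.03] 26.5917
72 False [469.6  -89.31 202.91] [-0.15 -0.42  0.06] 27.2833
47 False [494.29 -85.64 202.92] [ 0.21 -0.15  0.1 ] 28.0167
```

```bash
python3 - <<'E'
from h import *
np.set_printoptions(precision=2,suppress=True)
p=ctrl.read_tool_pos();n=np.array([0.15,-0.99]);p[:2]-=1.5*n
ctrl.movel(p,vel=20,max_force=3);b,_=F()
print(ctrl.movel([p[0],p[1],191],vel=30,max_force=4),ctrl.read_tool_pos())
hit=ctrl.movel([p[0],p[1],183.5],vel=8,max_force=2.5);f,_=F();print('touch',hit,ctrl.read_tool_pos(),f-b,ctrl.read_torque(),ctrl.read_clock())
s=ctrl.camera('scene');im=ctrl.camera('wrist')
save('c.png',np.hstack([im[90:330,190:510],cv2.resize(s[120:240,240:400],(320,240),interpolation=cv2.INTER_CUBIC)]),1.25)
E
```

```text
False [494.13 -84.2  190.93]
touch True [494.11 -84.29 186.12] [-0.38 -0.11  5.91] [-0.02  0.04  0.03] 29.7167
```

View pics/c.png

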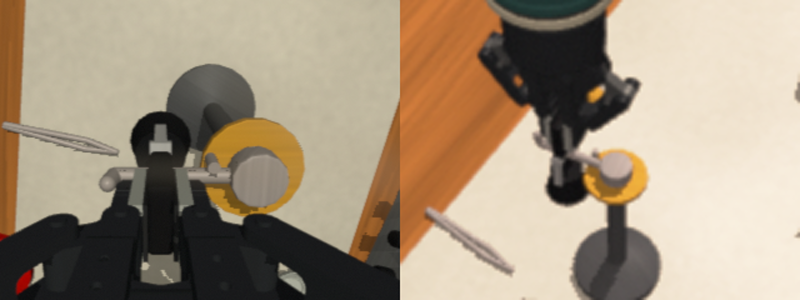

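The arm passes through the eye, with the tip at (110,178) on the outer side, and first contact came at the expected height. I'll ease the load, release, and rise.

```bash
python3 - <<'E'
from h import *
np.set_printoptions(precision=2,suppress=True)
p=ctrl.read_tool_pos()
ctrl.movel([p[0],p[1],p[2]+0.4],vel=5);f,_=F();print('eased',f,ctrl.read_tool_pos())
ctrl.command_gripper(34);f,_=F();print('open',f,ctrl.read_finger_gap())
print(ctrl.movel([p[0],p[1],300],vel=70,max_force=4),ctrl.read_tool_pos())
q=ctrl.read_ee_rot();ctrl.move_ptp([430,-190,330],q);ctrl.pause(1.0)
s=ctrl.camera('scene');im=ctrl.camera('wrist');print(ctrl.read_clock())
save('d.png',np.hstack([cv2.resize(im[40:200,200:520],(640,320)),cv2.resize(s[140:240,270:370],(320,320),interpolation=cv2.INTER_CUBIC)]),.83)
E
```

```text
eased [ 0.7  -0.04  0.53] [494.08 -84.3  186.46]
open [-0.12 -0.11  0.05] 33.758056433574986
False [493.98 -84.27 299.7 ]
34.0833
```

View pics/d.png

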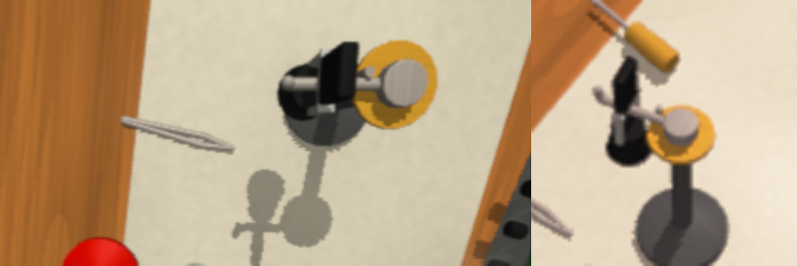

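The loupe hangs upright mid-arm at (340,75). The arm still touches the pin at (370,73), and the gripper is clear. Handing in.

```bash
python3 -c "
from h import *
print(ctrl.finish_job(),ctrl.read_clock())"
```

```text
the job is handed in; nothing more can be done
the job is handed in; nothing more can be done
```

The job is handed in (no verdict shown): the hook was pushed clockwise to its stop and held at about 8.8 N for over a second, and the loupe hangs by its eye mid-arm, released at about 34 s of the 72 s, with the hook still against its pin in the last picture; I viewed 11 pictures, one over the limit of 10.

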